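Ease the drill's gear knob into mesh and set the keeper

ROBOT

A 7-joint arm with a two-finger parallel gripper is mounted at the origin on the work surface. World frame = base frame: x ahead of the robot, y to its left, z up, the work surface at z = 0. Lengths are in m, angles in degrees, forces in N, time in s.
With the tool pointing down it reaches from about 0.425 to 0.875 m from the base axis. Payload 4.7 kg.
Tool frame: the origin (TCP) lies at the very end of the fingers, on their centre line; the grasp point (between the pads) lies 19 mm behind it; z points along the fingers, y is the direction in which the jaws open and shut (so a half turn about z gives the same grasp; the last joint's range is limited). The gripper opens to 87 mm and grips with 3 to 60 N. Pads are 19 mm wide; open, the fingers measure 117 mm over their backs; the gripper's body (75 mm by 190 mm) begins 51 mm behind the grasp point.
Start: joints at [70.48, 18.392, -4.016, 83.108, 1.295, 78.541, -3.26], TCP at [0.226, -0.61, 0.223] pointing down, gripper open.
Joint ranges: [-163.93, 163.93], [-17.29, 119.83], [-79.2, 71.16], [3.27, 140.29], [-89.18, 269.18], [5.43, 117.66], [-154.24, 154.24]. Speed limits (degrees/s): [147.25, 147.25, 180, 180, 180, 180, 180].

INTERFACE

Orientations are given as [roll, pitch, yaw] about the fixed x, y, z axes, in that order (R = Rz(yaw) Ry(pitch) Rx(roll)).
In Python, from cell import * gives the robot as it stands.
- The arm moves only by the tool drive_tool, never from a script. Its argument "moves" is text: rows parted by semicolons, each of 5 numbers parted by spaces: the shift along the tool's x, y, z in m, then the turn about the tool's z in degrees, then the gripper's target within -1 to 1 (fully open at 1, half-way at 0, shut at -1). In form: x y z yaw fingers; .... A call has exactly 8 rows; each row is the pose to reach, as a shift and turn from the pose commanded when the call began, along the tool's axes at that moment; what a row does not reach only later rows make up. A row lasts 1/10 s, in which the tool goes at most 50 mm and 8.59 degrees, less where a joint would pass 70% of its speed; a pose out of reach is approached as far as the arm can. A call with a gripper value outside its range is refused whole. The fingers move at their own pace and stop on an object; "grip_force" is the grip in N (left out, the last holds). Time passes only in rows, so rows that repeat a pose let the fingers close, or fill a call up. It gives the time, the measured TCP pose, the force and the opening at its end, in the units of the state.
- get_obs(): the state, without advancing time (a new reading comes with each control period).
- read_camera(name): name is "scene" or "top"; returns (picture, depth): 400x640x3 uint8, red, green, blue; 400x640 float32, m along the optical axis (not along the pixel's ray), 0 where there is no reading.
- calibration(name): a dict with "intrinsics" (3x3 intrinsics, pixels), "cam_to_world" (4x4, takes a point from camera to world coordinates). Camera axes: x right, y up, looking along -z (the intrinsics and any distortion apply to the point x, -y, -z); pixel columns grow to the right and rows downward; lengths in m; the calibration is good to about 2 mm. A picture is of the moment at which its call begins. calibration takes no time and is no camera call.
- sign_off(): hands the job in, once; it reports no verdict.
Trained networks look in the newest picture that a camera, given by its name, has taken for a name from the list of things; names that differ only in an ending like _2 or _b are one class to them, and where a whole thing is asked for, a point or a joint stands for the part that bears it (a point fixed in the world has none). Each returns a list of dicts, best first, with "conf" (0 to 1); they miss things now and then, are a little off and sometimes report something else, mostly with a low value. They report only what shows in the picture. A call takes as long as a camera call.
- search_frame(camera, name): "uv" ([column, row] in pixels, amid what is visible of it).
- pinpoint(camera, name): "uv" ([column, row] in pixels: a listed point, or the origin of a listed thing).
The state is a dict: "time_s": time; "qpos": joint angles; "joint_velocities": joint speeds; "effort": joint torques, N m; "tool_pos": TCP position; "tool_rot": TCP orientation; "force": force on the tool from outside, world axes, zero at the start; "wrist_torque": the same for the moment, N m; "grip_width": finger opening in m.
Only numpy, scipy, OpenCV 4.12 (cv2) and the standard library are available. Lean on these libraries where they do the work, as an engineer would, in place of code of your own. Each camera call takes 0.05 s, during which the arm holds its last target. There are 200 camera calls.

TASK

Put the drill's gear head in gear: rock the spindle with its round black knob while easing the knob gently down until the sprung toothed collar under it drops between the teeth of the gear below, and push it fully home without forcing the teeth. Then swing the keeper lever all the way in over the knob's flange so the knob cannot rise, and leave the loose tools and parts around it where they are.

Things in the scene. Friction and masses are not known exactly. Their poses are not given: they have to be found in the camera images.
- head: dark green cast gear head fixed on the bench, 240 x 290 mm foot, casing top 110 mm above the bench, with a motor on its right (-y) side and a small drill chuck at its front (-x). Origin on the bench under the vertical spindle axis; x and y are its horizontal axes, z up. On the spindle axis, from the casing top up: the lower gear (96 mm wide, 6 teeth on its upper face), the toothed collar, a coil spring, the knob's flange and the black knob.
- knob_grip (a point): centre of the round black gear knob, on the spindle axis: diameter 44 mm, 32 mm tall (from 16 mm below to 16 mm above this point; 203 mm above the bench when up). Below it a 24 mm stem, 12 mm long, then a steel flange of 72 mm diameter, 6 mm thick, whose top is 29 mm below this point. The knob turns with the spindle freely, without limit that matters (0.04 N m), and slides straight down on it. Grasp it from above on its sides.
- knob (a joint): how far the knob is pushed down, m: 0 up (out of gear), 0.0135 fully home against its stop. Its weight is balanced by a weak lift spring and it stays where it is left (sliding friction 1.5 N); pushed against teeth out of line and let go, it springs back up. The teeth meet at about 0.003; if they are not in line, the spring between knob and collar (2.5 N per mm) is squeezed from there on, and at full travel would force the teeth with about 26 N.
- spindle (a joint): turn of the spindle, knob and collar together, rad, counter-clockwise from above. The collar has 6 teeth, so a fitting position comes every 1.047 rad, with play of about +-0.055 rad; where it lies is different every time and is not measured. The lower gear is hard to turn (0.9 N m): once in mesh, turning the knob farther loads the tooth sides beyond what is allowed.
- collar: steel toothed collar, diameter 82 mm, under the knob's flange; it turns with the knob and slides on it against the spring by up to 12 mm. Its 6 teeth are 12 mm tall, 13.5 mm wide, 29 to 39 mm from the axis. Origin on the spindle axis, 27 mm below the tips of its teeth. Load on it must stay under 20 N.
- collar_teeth (a point): point on the spindle axis at the height of the collar's tooth tips: 3 mm above tooth_tops when up, 10.5 mm below it when fully in mesh.
- tooth_tops (a point): fixed point on the spindle axis at the height of the tops of the lower gear's 6 teeth (134 mm above the bench; these teeth are 12 mm tall).
- keeper (a joint): swing of the flat steel keeper lever, rad: 0 fully in (its arm points at the spindle, over the flange), starting 0.95 to 1.4 swung out; growing counter-clockwise from above, so it is closed by turning it clockwise. Stiff hinge, 0.08 N m, stays where it is left. Only with the knob home is there room for its arm above the flange.
- keeper_pivot (a point): the keeper's upright hinge axis at mid-thickness of the lever (8 mm thick, 166 mm above the bench), 95 mm to the left (+y of the head) of the spindle axis. The arm is 71 mm long; the tail is opposite to it.
- keeper_peg (a point): middle of the graspable height of the upright round steel peg on the keeper's tail, 55 mm from the hinge axis, diameter 14 mm; it rises from 25 mm below this point (the tail's top) to 17 mm above it. At joint value 0 it lies straight away from the spindle (+y of the head).
- oil_bottle: black bottle, 68 mm wide, 190 mm tall; bystander, origin under its centre
- grease_can: steel can, 84 mm wide, 90 mm tall; bystander, origin under its centre
- screw_jar: glass jar, 70 mm wide, 90 mm tall; bystander, origin under its centre
- spanner: steel spanner lying on the bench; bystander
- driver: screwdriver lying on the bench; bystander
- bearing: steel ring, 38 mm wide, 12 mm tall, lying on the casing's front right corner; bystander
- chuck_key: T-shaped chuck key, about 70 mm, lying on the casing's back right corner; bystander

How it is judged:
By the outcome, as a careful person would: the job done as asked, in the order asked, and still so for the second after the job is handed in, with the robot touching nothing.
It also fails if it takes over 64 s, if anything falls off the work surface, if the arm or the gripper's body presses on something with over 40 N, if the wrist force passes 120 N, or if a joint passes its speed limit or range.

## Working session

There is one attempt and no reset: what is moved stays moved. The work goes in short steps, Python scripts to look and compute and a tool call to move; the robot and the scene stay as the last step left them, time stands still between calls to the robot, and variables do not carry over. Pictures are saved under pics/ and viewed, about 8 in all and at most 12, crops included, and the job is handed in when it is done.

Besides the shell and the picture viewer there is one more tool, called in YAML: its name, and indented under it one key for each argument. drive_tool: Moves the arm, as the interface text tells. Its arguments: {"type":"object","properties":{"moves":{"type":"string"},"grip_force":{"type":"number"}},"required":["moves"]}

```bash
ls; mkdir -p pics; cat > h.py <<'E'
from cell import *
import numpy as np, cv2
def ray(cam,uv):
    c=calibration(cam);K=np.array(c["intrinsics"]);T=np.array(c["cam_to_world"])
    p=np.linalg.inv(K)@[uv[0],uv[1],1]
    return T[:3,3],T[:3,:3]@np.array([p[0],-p[1],-p[2]])
def atz(cam,uv,z):
    o,d=ray(cam,uv); return o+d*(z-o[2])/d[2]
def atd(cam,uv,dep):
    o,d=ray(cam,uv); return o+d*dep
def proj(cam,P):
    c=calibration(cam);K=np.array(c["intrinsics"]);T=np.array(c["cam_to_world"])
    q=T[:3,:3].T@(np.array(P)-T[:3,3]); q=K@[q[0],-q[1],-q[2]]; return q[:2]/q[2]
E
python3 - <<'E'
from h import *
np.set_printoptions(precision=4,suppress=True)
ims={}
for cam in("scene","top"):
    im,d=read_camera(cam); ims[cam]=im; np.save(f"pics/{cam}_d0.npy",d)
    cv2.imwrite(f"pics/{cam}0.png",im[:,:,::-1])
    print(cam,calibration(cam)["cam_to_world"][:3,3] if hasattr(calibration(cam)["cam_to_world"],'shape') else calibration(cam)["cam_to_world"])
    for n,z in(("head",0),("knob_grip",.203),("keeper_pivot",.166),("keeper_peg",.195),("tooth_tops",.134),("collar_teeth",.137)):
        for r in pinpoint(cam,n)[:2]:
            print(cam,n,r["conf"],r["uv"],atz(cam,r["uv"],z))
print(get_obs())
E
```

```text
pics
scene [ 1.1995 -0.0531  1.3011]
scene head 0.89 [323.2, 234.0] [ 0.5529 -0.0065  0.    ]
scene knob_grip 0.93 [323.1, 206.7] [ 0.5704 -0.0099  0.203 ]
scene knob_grip 0.74 [322.7, 215.0] [ 0.5963 -0.0122  0.203 ]
scene keeper_pivot 0.71 [357.7, 197.7] [0.5238 0.0922 0.166 ]
scene keeper_peg 0.76 [354.8, 177.2] [0.4723 0.0862 0.195 ]
scene tooth_tops 0.57 [323.7, 212.8] [ 0.5513 -0.0064  0.134 ]
scene tooth_tops 0.25 [292.8, 202.8] [ 0.5138 -0.0952  0.134 ]
scene collar_teeth 0.71 [324.6, 215.2] [ 0.5609 -0.0044  0.137 ]
top [ 0.3395 -0.0298  1.1142]
top head 0.74 [274.1, 190.9] [0.5636 0.1093 0.    ]
top head 0.59 [310.2, 192.5] [ 0.5609 -0.0021  0.    ]
top knob_grip 0.9 [307.3, 176.1] [0.5629 0.0013 0.203 ]
top keeper_pivot 0.85 [276.4, 188.8] [0.536  0.0828 0.166 ]
top keeper_peg 0.75 [268.6, 209.0] [0.4776 0.0968 0.195 ]
top keeper_peg 0.69 [172.6, 223.0] [0.4374 0.3345 0.195 ]
top tooth_tops 0.8 [311.8, 183.9] [ 0.5583 -0.0092  0.134 ]
top collar_teeth 0.57 [308.7, 183.7] [ 0.558  -0.0008  0.137 ]
{'time_s': 0.7, 'qpos': array([70.4794, 18.3935, -4.0166, 83.1062,  1.2949, 78.5408, -3.2594]), 'joint_velocities': array([-0.09  ,  0.0644, -0.0546, -0.0739,  0.0394,  0.0191,  0.0336]), 'effort': array([  0.0001, -49.0938,  -0.4031, -31.2701,  -0.0637,   0.0335,
         0.    ]), 'tool_pos': array([ 0.2258, -0.6096,  0.2226]), 'tool_rot': array([179.9955,   0.0023,  20.3305]), 'force': array([0.8151, 0.3589, 0.4396]), 'wrist_torque': array([-0.0055, -0.0039,  0.0267]), 'grip_width': 0.08722021991366076}
```

```bash
python3 - <<'E'
from h import *
a=cv2.imread("pics/top0.png");b=cv2.imread("pics/scene0.png")
c=cv2.resize(a[110:270,200:400],(800,640))[:600]
cv2.imwrite("pics/top0c.png",cv2.resize(a[120:260,220:400],(770,599),interpolation=cv2.INTER_CUBIC))
cv2.imwrite("pics/scene0c.png",cv2.resize(b[150:290,240:420],(770,599),interpolation=cv2.INTER_CUBIC))
E
```

```text
(no output)
```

View pics/top0c.png

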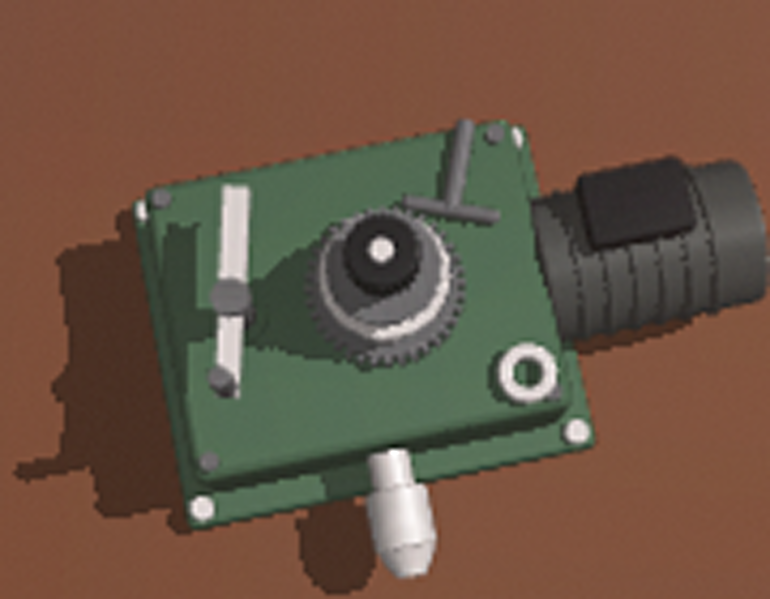

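View pics/scene0.png

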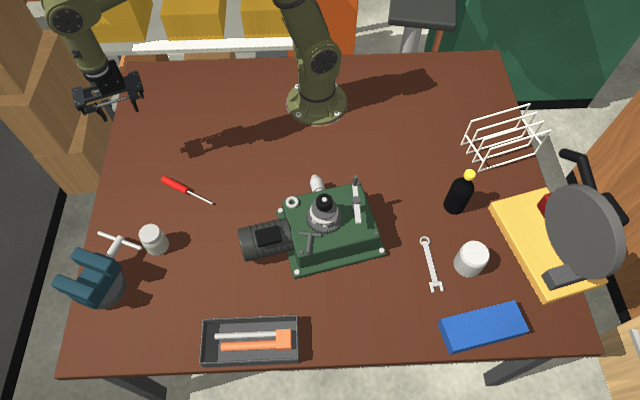

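```bash
python3 - <<'E'
from h import *
np.set_printoptions(precision=4,suppress=True)
v,u=np.mgrid[0:400,0:640]
for cam in("top","scene"):
    d=np.load(f"pics/{cam}_d0.npy");c=calibration(cam);K=np.array(c["intrinsics"]);T=np.array(c["cam_to_world"])
    p=np.stack([(u-K[0,2])/K[0,0]*d,-(v-K[1,2])/K[1,1]*d,-d],-1)@T[:3,:3].T+T[:3,3]
    p=p[d>0]
    near=lambda x,y,r:np.hypot(p[:,0]-x,p[:,1]-y)<r
    def rep(n,m):
        q=p[m]; print(cam,n,len(q),q.mean(0),q.min(0),q.max(0), (q.max(0)+q.min(0))[:2]/2)
    rep("knobtop",near(.563,-.003,.045)&(p[:,2]>.213))
    rep("peg",near(.475,.09,.03)&(p[:,2]>.18))
    rep("pegtop",near(.475,.09,.03)&(p[:,2]>.207))
    rep("pivottop",near(.53,.087,.025)&(p[:,2]>.172))
    m=near(.53,.087,.09)&(p[:,2]>.164)&(p[:,2]<.175)&(p[:,1]>.055); rep("lever",m)
    q=p[m][:,:2]; vx=cv2.fitLine(q.astype(np.float32),cv2.DIST_HUBER,0,.01,.01).ravel();print("line",vx,np.degrees(np.arctan2(vx[1],vx[0])))
    m=near(.55,0,.25)&(p[:,2]>.104)&(p[:,2]<.115); q=p[m][:,:2].astype(np.float32); print("casing",cv2.minAreaRect(q))
E
```

```text
top knobtop 241 [ 0.5539 -0.0036  0.218 ] [ 0.5323 -0.0238  0.2136] [0.5757 0.0189 0.2241] [ 0.554  -0.0024]
top peg 34 [0.4776 0.088  0.2073] [0.4718 0.0826 0.1831] [0.4856 0.0939 0.2168] [0.4787 0.0883]
top pegtop 25 [0.4787 0.0888 0.2118] [0.4726 0.0837 0.2082] [0.4856 0.0939 0.2168] [0.4791 0.0888]
top pivottop 85 [0.5329 0.0891 0.1761] [0.51   0.0773 0.172 ] [0.5529 0.1006 0.1808] [0.5314 0.089 ]
top lever 231 [0.5496 0.0885 0.1706] [0.4732 0.0776 0.1641] [0.605  0.099  0.1749] [0.5391 0.0883]
line [1.     0.0083 0.5496 0.0885] 0.47332984
casing ((0.5649871230125427, -0.052273377776145935), (0.19932669401168823, 0.3893221914768219), 12.664618492126465)
scene knobtop 186 [ 0.5572 -0.0079  0.2179] [ 0.534  -0.029   0.2131] [0.5786 0.0126 0.2247] [ 0.5563 -0.0082]
scene peg 42 [0.482  0.0848 0.2033] [0.4734 0.0793 0.1822] [0.4866 0.091  0.2157] [0.48   0.0851]
scene pegtop 19 [0.4796 0.0849 0.2121] [0.4734 0.0793 0.2084] [0.4855 0.091  0.2157] [0.4794 0.0851]
scene pivottop 64 [0.5361 0.0848 0.176 ] [0.5147 0.074  0.172 ] [0.5546 0.0969 0.1844] [0.5346 0.0854]
scene lever 189 [0.5502 0.0849 0.1707] [0.4824 0.0741 0.1643] [0.6059 0.0951 0.175 ] [0.5441 0.0846]
line [ 1.     -0.0013  0.5502  0.0849] -0.073158704
casing ((0.5668900609016418, -0.054282620549201965), (0.2014024406671524, 0.3851414918899536), 12.843584060668945)
```

drive_tool:
  moves: "0.02 -0.017 -0.03 -3 1; 0.05 -0.043 -0.05 -8 1; 0.085 -0.073 -0.06 -13 1; 0.12 -0.103 -0.06 -18 1; 0.155 -0.133 -0.06 -23 1; 0.19 -0.163 -0.06 -28 1; 0.225 -0.193 -0.06 -34 1; 0.26 -0.223 -0.06 -40 1"
  grip_force: 8

```text
time_s: 1.5
tool_pos: [0.3928, -0.3084, 0.2829]
tool_rot: [179.9, 0.0, 60.6]
force: [0.7, -0.1, 0.8]
grip_width: 0.0872
```

drive_tool:
  moves: "0.04 -0.001 0 0 1; 0.085 -0.002 0 0 1; 0.135 -0.003 0 0 1; 0.185 -0.005 0 0 1; 0.235 -0.006 0 0 1; 0.285 -0.007 0 0 1; 0.325 -0.008 0.01 0 1; 0.345 -0.0085 0.02 0 1"

```text
time_s: 2.3
tool_pos: [0.5567, -0.0012, 0.263]
tool_rot: [180.0, -0.1, 60.6]
force: [-0.4, 0.7, 0.3]
grip_width: 0.0871
```

drive_tool:
  moves: "0 0 0.02 0 1; 0 0 0.045 0 1; 0 0 0.065 0 1; 0 0 0.075 0 1; 0 0 0.078 0 1; 0 0 0.078 0 1; 0 0 0.078 0 1; 0 0 0.078 0 1"

```text
time_s: 3.1
tool_pos: [0.5562, -0.0062, 0.1856]
tool_rot: [179.9, -0.0, 60.3]
force: [-0.4, 0.0, 0.1]
grip_width: 0.0871
```

```bash
python3 - <<'E'
from h import *
np.set_printoptions(precision=4,suppress=True)
o=get_obs();print(o["tool_pos"],o["tool_rot"],o["qpos"],o["force"],o["wrist_torque"])
for cam in("top","scene"):
    im,d=read_camera(cam);cv2.imwrite(f"pics/{cam}1.png",im[:,:,::-1])
    print(cam,proj(cam,[.5555,-.0055,.219]),proj(cam,o["tool_pos"]))
a=cv2.imread("pics/scene1.png");b=cv2.imread("pics/top1.png")
cv2.imwrite("pics/c1.png",np.hstack([cv2.resize(a[150:270,260:380],(400,400)),cv2.resize(b[120:240,250:370],(400,400))]))
E
```

```text
[ 0.5562 -0.0062  0.1856] [179.8953  -0.0371  60.3183] [ 33.0928  11.4467 -39.4332  98.5241   7.6219  72.6251 -37.7333] [-0.363   0.0272  0.1342] [-0.0111 -0.0484 -0.0284]
top [309.7518 177.5119] [310.2846 180.2838]
scene [324.4859 198.9886] [324.1053 205.339 ]
```

View pics/c1.png

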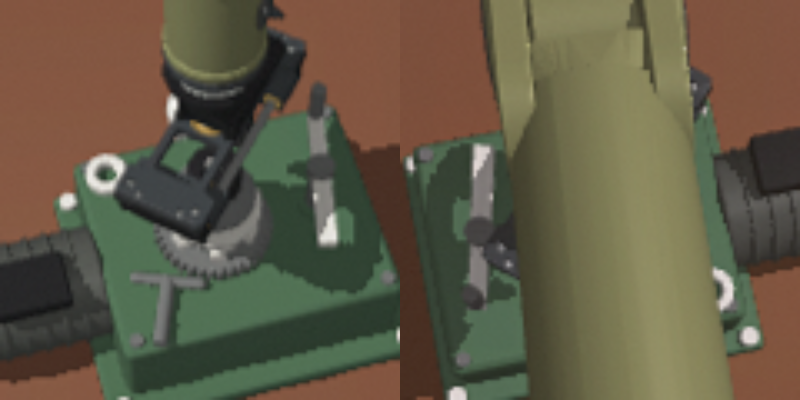

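The fingers straddle the knob (left half, about column 190, row 170), clear of the keeper and the loose parts. Next I close gently.

drive_tool:
  moves: "0 0 0 0 -1; 0 0 0 0 -1; 0 0 0 0 -1; 0 0 0 0 -1; 0 0 0 0 -1; 0 0 0 0 -1; 0 0 0 0 -1; 0 0 0 0 -1"
  grip_force: 10

```text
time_s: 4.0
tool_pos: [0.5543, -0.0054, 0.1842]
tool_rot: [-179.8, 0.1, 60.4]
force: [-5.6, 1.1, 1.1]
grip_width: 0.0435
```

```bash
cat > st.py <<'E'
from h import *
np.set_printoptions(precision=4,suppress=True)
o=get_obs();print(o["time_s"],o["tool_pos"],o["tool_rot"],o["force"],o["wrist_torque"],o["grip_width"])
E
python3 st.py
```

```text
4.0 [ 0.5543 -0.0054  0.1842] [-179.8385    0.0548   60.3634] [-5.6079  1.1298  1.1277] [0.3681 0.9966 0.0125] 0.043544636027376925
```

drive_tool:
  moves: "0 -0.001 0 0 -1; -0.0005 -0.002 0 0 -1; -0.0005 -0.002 0.001 0 -1; -0.0005 -0.002 0.002 0 -1; -0.0005 -0.002 0.003 0 -1; -0.0005 -0.002 0.004 0 -1; -0.0005 -0.002 0.004 0 -1; -0.0005 -0.002 0.004 0 -1"

```text
time_s: 4.8
tool_pos: [0.5541, -0.0054, 0.1809]
tool_rot: [179.9, -0.0, 60.3]
force: [1.1, 2.5, 2.7]
grip_width: 0.0441
```

```bash
python3 st.py
```

```text
4.8 [ 0.5541 -0.0054  0.1809] [179.9377  -0.0478  60.3376] [1.0546 2.4979 2.6712] [ 0.4922 -0.0673  0.0289] 0.044054428821451476
```

drive_tool:
  moves: "0.0005 0 0.001 0 -1; 0.0005 0 0.002 0 -1; 0.0005 0 0.003 0 -1; 0.0005 0 0.0035 0 -1; 0.0005 0 0.0035 0 -1; 0.0005 0 0.0035 0 -1; 0.0005 0 0.0035 0 -1; 0.0005 0 0.0035 0 -1"

```text
time_s: 5.6
tool_pos: [0.5542, -0.0054, 0.1783]
tool_rot: [179.9, 0.0, 60.3]
force: [-2.4, 1.0, 9.9]
grip_width: 0.0437
```

```bash
python3 st.py
```

```text
5.6 [ 0.5542 -0.0054  0.1783] [179.9175   0.0177  60.3225] [-2.4206  0.9833  9.9357] [0.3528 0.53   0.0751] 0.04371444054074898
```

drive_tool:
  moves: "0 0 0 -1.5 -1; 0 0 0 -3 -1; 0 0 0 -4.5 -1; 0 0 0 -5 -1; 0 0 0 -5 -1; 0 0 0 -5 -1; 0 0 0 -5 -1; 0 0 0 -5 -1"

```text
time_s: 6.4
tool_pos: [0.5543, -0.0055, 0.1783]
tool_rot: [179.9, 0.0, 65.3]
force: [-1.4, 1.1, 8.7]
grip_width: 0.0435
```

```bash
python3 st.py
```

```text
6.4 [ 0.5543 -0.0055  0.1783] [179.9068   0.0156  65.2822] [-1.4397  1.0781  8.7286] [ 0.3324  0.3881 -0.1592] 0.04350126158220065
```

drive_tool:
  moves: "0 0 0 -1.5 -1; 0 0 0 -3 -1; 0 0 0 -4.5 -1; 0 0 0 -5 -1; 0 0 0 -5 -1; 0 0 0 -5 -1; 0 0 0 -5 -1; 0 0 0 -5 -1"

```text
time_s: 7.2
tool_pos: [0.5544, -0.0055, 0.1783]
tool_rot: [179.9, 0.0, 70.3]
force: [-1.1, 0.8, 7.8]
grip_width: 0.0436
```

```bash
python3 st.py
```

```text
7.2 [ 0.5544 -0.0055  0.1783] [179.8913   0.0192  70.2833] [-1.0663  0.7811  7.8137] [ 0.2792  0.2531 -0.1236] 0.043638691371249066
```

drive_tool:
  moves: "0 0 0.0005 -1.5 -1; 0 0 0.0005 -3 -1; 0 0 0.0005 -4.5 -1; 0 0 0.0005 -5 -1; 0 0 0.0005 -5 -1; 0 0 0.0005 -5 -1; 0 0 0.0005 -5 -1; 0 0 0.0005 -5 -1"
  grip_force: 15

```text
time_s: 8.0
tool_pos: [0.5545, -0.0055, 0.1767]
tool_rot: [179.9, 0.0, 75.3]
force: [3.0, 0.3, 2.5]
grip_width: 0.0437
```

```bash
python3 st.py
```

```text
8.0 [ 0.5545 -0.0055  0.1767] [179.9029   0.0062  75.3103] [3.0212 0.3176 2.5078] [-0.0251 -0.9026  0.1025] 0.04370726569423305
```

drive_tool:
  moves: "0 0 0.0005 0 -1; 0 0 0.001 0 -1; 0 0 0.0015 0 -1; 0 0 0.002 0 -1; 0 0 0.0025 0 -1; 0 0 0.003 0 -1; 0 0 0.003 0 -1; 0 0 0.003 0 -1"

```text
time_s: 8.8
tool_pos: [0.5545, -0.0055, 0.1738]
tool_rot: [179.9, 0.0, 75.3]
force: [5.1, -1.5, 3.5]
grip_width: 0.0435
```

```bash
python3 st.py
```

```text
8.8 [ 0.5545 -0.0055  0.1738] [179.9046   0.0023  75.3118] [ 5.0872 -1.4718  3.463 ] [-0.2027 -1.3296  0.0901] 0.043527759145907355
```

drive_tool:
  moves: "0 0.001 0 0 -1; 0 0.0015 0.0005 0 -1; 0 0.0015 0.001 0 -1; 0 0.0015 0.0015 0 -1; 0 0.0015 0.002 0 -1; 0 0.0015 0.0025 0 -1; 0 0.0015 0.003 0 -1; 0 0.0015 0.003 0 -1"

```text
time_s: 9.6
tool_pos: [0.5547, -0.0056, 0.1708]
tool_rot: [-179.9, 0.0, 75.3]
force: [-1.2, -1.1, 7.5]
grip_width: 0.0436
```

```bash
python3 st.py
```

```text
9.6 [ 0.5547 -0.0056  0.1708] [-179.9348    0.0471   75.3301] [-1.1696 -1.068   7.5098] [-0.2067  0.1432  0.1314] 0.043555907281981776
```

drive_tool:
  moves: "0 0 0.0005 0 -1; 0 0 0.001 0 -1; 0 0 0.001 0 -1; 0 0 0.001 0 -1; 0 0 0.001 0 -1; 0 0 0.001 0 -1; 0 0 0.001 0 -1; 0 0 0.001 0 -1"

```text
time_s: 10.4
tool_pos: [0.5547, -0.0055, 0.1708]
tool_rot: [-179.9, 0.1, 75.3]
force: [-2.9, -0.1, 11.8]
grip_width: 0.0439
```

```bash
python3 st.py
```

```text
10.4 [ 0.5547 -0.0055  0.1708] [-179.95      0.0674   75.3297] [-2.8772 -0.1059 11.844 ] [-0.126   0.5564  0.0902] 0.0438881636963754
```

drive_tool:
  moves: "0 0 -0.0005 0 -1; 0 0 -0.001 0 -1; 0 0 -0.001 0 1; 0 0 -0.001 0 1; 0 0 -0.001 0 1; 0 0 -0.001 0 1; 0 0 -0.001 0 1; 0 0 -0.001 0 1"

```text
time_s: 11.2
tool_pos: [0.5551, -0.0055, 0.1703]
tool_rot: [-180.0, 0.0, 75.3]
force: [-0.6, 0.8, 0.1]
grip_width: 0.0824
```

drive_tool:
  moves: "0 0 0 0 1; 0 0 0 0 1; 0 0 -0.02 0 1; 0 0 -0.05 0 1; 0 0 -0.08 0 1; 0 0 -0.1 0 1; 0 0 -0.1 0 1; 0 0 -0.1 0 1"

```text
time_s: 12.0
tool_pos: [0.5552, -0.0056, 0.2703]
tool_rot: [180.0, 0.0, 75.3]
force: [-0.2, -0.1, -1.1]
grip_width: 0.0874
```

```bash
python3 st.py
```

```text
12.0 [ 0.5552 -0.0056  0.2703] [179.986    0.0168  75.3275] [-0.1923 -0.059  -1.1116] [-0.0391 -0.0639 -0.0167] 0.08735974537425226
```

drive_tool:
  moves: "0.01 -0.013 0 -8.5 0; 0.025 -0.035 0 -17 0; 0.04 -0.055 0 -25.5 0; 0.055 -0.075 0 -34 0; 0.065 -0.09 0 -42 0; 0.0705 -0.0965 0 -50 0; 0.0705 -0.0965 0 -58 0; 0.0705 -0.0965 0 -66 0"

```text
time_s: 12.8
tool_pos: [0.4786, 0.0871, 0.2689]
tool_rot: [-179.9, -0.1, 141.7]
force: [-0.5, 0.4, -0.5]
grip_width: 0.0442
```

```bash
python3 st.py; python3 - <<'E'
from h import *
v,u=np.mgrid[0:400,0:640]
for cam in("scene","top"):
    im,d=read_camera(cam);cv2.imwrite(f"pics/{cam}2.png",im[:,:,::-1]);np.save(f"pics/{cam}_d2.npy",d)
    for n,z in(("knob_grip",.1895),("keeper_peg",.195)):
        for r in pinpoint(cam,n)[:2]: print(cam,n,r["conf"],r["uv"],atz(cam,r["uv"],z))
    c=calibration(cam);K=np.array(c["intrinsics"]);T=np.array(c["cam_to_world"])
    p=np.stack([(u-K[0,2])/K[0,0]*d,-(v-K[1,2])/K[1,1]*d,-d],-1)@T[:3,:3].T+T[:3,3]
    q=p[(d>0)&(np.hypot(p[...,0]-.556,p[...,1]+.0055)<.015)&(p[...,2]<.235)&(p[...,2]>.19)]; print("knob top",len(q),np.median(q[:,2]) if len(q) else 0)
a=cv2.imread("pics/scene2.png");b=cv2.imread("pics/top2.png")
cv2.imwrite("pics/c2.png",np.hstack([cv2.resize(a[140:260,280:400],(400,400)),cv2.resize(b[120:240,250:370],(400,400))]))
E
```

```text
12.8 [0.4786 0.0871 0.2689] [-179.8862   -0.0881  141.6918] [-0.5327  0.4068 -0.5193] [ 0.0959 -0.1378  0.0004] 0.04422053546571886
scene knob_grip 0.94 [323.9, 208.0] [ 0.56691991 -0.00731958  0.1895    ]
knob top 80 0.20585453491294314
top knob_grip 0.79 [307.3, 177.7] [0.56198542 0.00160547 0.1895    ]
knob top 109 0.20445093813500537
```

View pics/c2.png

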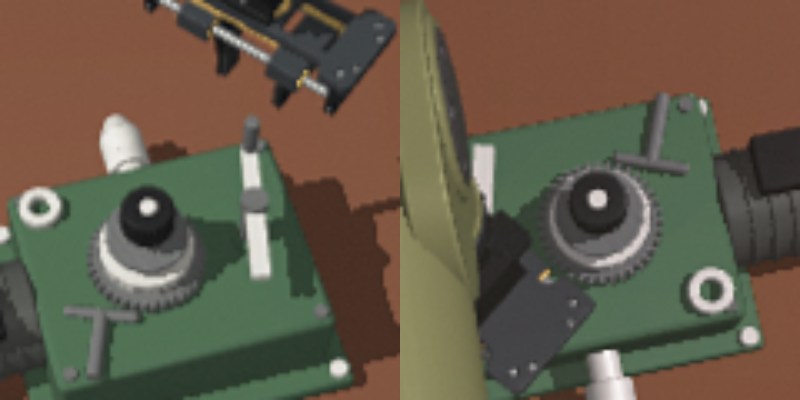

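The knob stays down: its top is at about 0.205 m (0.2055 expected when home). The peg (left half, about column 250, row 130) is clear, so I lower over it.

drive_tool:
  moves: "0 0 0.02 0 0; 0 0 0.045 0 0; 0 0 0.07 0 0; 0 0 0.085 0 0; 0 0 0.091 0 0; 0 0 0.091 0 0; 0 0 0.091 0 0; 0 0 0.091 0 0"

```text
time_s: 13.9
tool_pos: [0.4805, 0.0872, 0.1805]
tool_rot: [179.9, 0.1, 141.3]
force: [-0.7, 0.2, 0.6]
grip_width: 0.0434
```

```bash
python3 st.py; python3 - <<'E'
from h import *
o=get_obs();im,d=read_camera("scene");cv2.imwrite("pics/s3.png",cv2.resize(im[140:260,280:400,::-1],(500,500)))
E
```

```text
13.9 [0.4805 0.0872 0.1805] [179.941    0.0805 141.3071] [-0.7154  0.1772  0.575 ] [ 0.0583 -0.0696 -0.0339] 0.043388444260330665
```

View pics/s3.png

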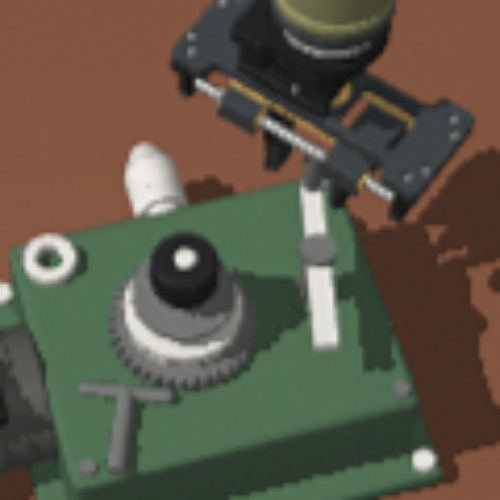

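The peg (column 315, row 170) sits between the two fingers (columns 275 and 345). Next I close.

drive_tool:
  moves: "0 0 0.002 0 -1; 0 0 0.002 0 -1; 0 0 0.002 0 -1; 0 0 0.002 0 -1; 0 0 0.002 0 -1; 0 0 0.002 0 -1; 0 0 0.002 0 -1; 0 0 0.002 0 -1"
  grip_force: 12

```text
time_s: 14.75
tool_pos: [0.4803, 0.0873, 0.1777]
tool_rot: [179.9, 0.0, 141.3]
force: [3.4, 0.9, -1.1]
grip_width: 0.0139
```

```bash
python3 st.py; python3 - <<'E'
from h import *
np.set_printoptions(precision=4,suppress=True)
o=get_obs();p=o["tool_pos"][:2];yaw=np.radians(o["tool_rot"][2])
ex=np.array([np.cos(yaw),np.sin(yaw)]);ey=np.array([np.sin(yaw),-np.cos(yaw)])
for hy in(11.5,12.7):
    h=np.radians(hy);piv=np.array([.5547,-.0055])+.095*np.array([-np.sin(h),np.cos(h)])
    a0=np.arctan2(*(p-piv)[::-1]);a0%=2*np.pi;print(hy,"piv",piv,"r",np.linalg.norm(p-piv),"q",a0-np.pi/2-h)
    a1=np.pi/2+h
    for a in np.linspace(a0,a1,17)[1:]:
        t=piv+.055*np.array([np.cos(a),np.sin(a)])-p;print(np.round([t@ex,t@ey],4),end=" ")
    print()
E
```

```text
14.75 [0.4803 0.0873 0.1777] [179.9406   0.0406 141.3291] [ 3.4183  0.8924 -1.129 ] [ 0.245  -0.7919 -0.0213] 0.013877648881870723
11.5 piv [0.5358 0.0876] r 0.0555028781054545 q 1.3752384812312561
[0.0024 0.0041] [0.0049 0.0081] [0.007  0.0124] [0.0088 0.0168] [0.0101 0.0213] [0.0111 0.0259] [0.0117 0.0306] [0.0118 0.0353] [0.0116 0.04  ] [0.011  0.0447] [0.0099 0.0493] [0.0085 0.0538] [0.0067 0.0582] [0.0045 0.0624] [0.002  0.0664] [-0.0009  0.0701] 
12.7 piv [0.5338 0.0872] r 0.05355686507687967 q 1.3466944787809085
[0.0039 0.0028] [0.0063 0.0068] [0.0083 0.0109] [0.01   0.0152] [0.0114 0.0197] [0.0123 0.0242] [0.0129 0.0288] [0.0131 0.0334] [0.0129 0.038 ] [0.0123 0.0426] [0.0113 0.0471] [0.01   0.0516] [0.0083 0.0559] [0.0062 0.06  ] [0.0038 0.064 ] [0.0011 0.0677]
```

drive_tool:
  moves: "0.0025 0.004 0 0 -1; 0.005 0.008 0 0 -1; 0.0073 0.012 0 0 -1; 0.0092 0.0163 0 0 -1; 0.0106 0.0207 0 0 -1; 0.0116 0.0253 0 0 -1; 0.0122 0.03 0 0 -1; 0.0123 0.0346 0 0 -1"

```text
time_s: 15.55
tool_pos: [0.4896, 0.1231, 0.1771]
tool_rot: [-179.8, -0.2, 141.4]
force: [-4.6, -1.3, 2.5]
grip_width: 0.0132
```

```bash
python3 st.py
```

```text
15.55 [0.4896 0.1231 0.1771] [-179.8375   -0.2103  141.3962] [-4.6338 -1.3032  2.4987] [-0.3073  0.9707 -0.1432] 0.013182350305274667
```

drive_tool:
  moves: "-0.0002 0.0045 0 0 -1; -0.0008 0.0092 0 0 -1; -0.0018 0.0138 0 0 -1; -0.0032 0.0183 0 0 -1; -0.0049 0.0226 0 0 -1; -0.0071 0.0268 0 0 -1; -0.0096 0.0307 0 0 -1; -0.0124 0.0345 0 0 -1"

```text
time_s: 16.35
tool_pos: [0.5229, 0.1412, 0.177]
tool_rot: [-180.0, -0.1, 141.3]
force: [-3.9, -1.2, -1.3]
grip_width: 0.0134
```

```bash
python3 st.py;  python3 - <<'E'
from h import *
im,d=read_camera("scene");cv2.imwrite("pics/s4.png",cv2.resize(im[140:260,280:400,::-1],(500,500)))
E
```

```text
16.35 [0.5229 0.1412 0.177 ] [-179.9618   -0.0568  141.3426] [-3.8759 -1.1867 -1.2552] [-0.0378  0.8139 -0.1211] 0.01337708088741109
```

View pics/s4.png

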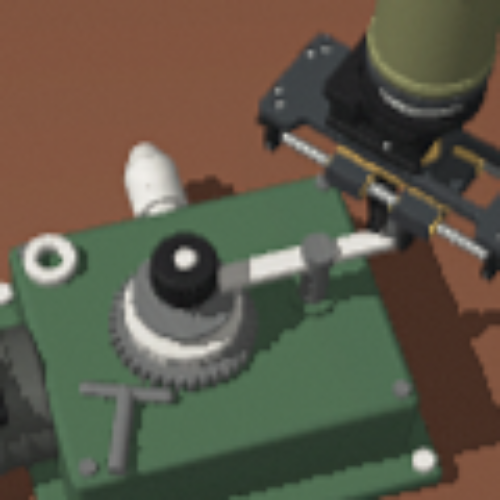

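The arm is now over the flange (columns 220–250, row 275), pointing at the spindle. I push 4 mm further along the tangent to feel for the stop.

drive_tool:
  moves: "-0.0006 0.0008 0 0 -1; -0.0013 0.0016 0 0 -1; -0.0019 0.0023 0 0 -1; -0.0025 0.0031 0 0 -1; -0.0025 0.0031 0 0 -1; -0.0025 0.0031 0 0 -1; -0.0025 0.0031 0 0 -1; -0.0025 0.0031 0 0 -1"

```text
time_s: 17.2
tool_pos: [0.5238, 0.1414, 0.1769]
tool_rot: [-179.7, -0.2, 141.4]
force: [-12.1, -1.8, 1.9]
grip_width: 0.0134
```

```bash
python3 st.py
```

```text
17.2 [0.5238 0.1414 0.1769] [-179.6597   -0.2245  141.3536] [-12.086   -1.7863   1.8814] [-0.239   2.4453 -0.1195] 0.013409897519905997
```

drive_tool:
  moves: "0.0008 -0.001 0 0 -1; 0.0016 -0.002 0 0 -1; 0.0016 -0.002 0 0 0; 0.0016 -0.002 0 0 0; 0.0016 -0.002 0 0 0; 0.0016 -0.002 0 0 0; 0.0016 -0.002 0 0 0; 0.0016 -0.002 0 0 0"

```text
time_s: 18.0
tool_pos: [0.5246, 0.1413, 0.1776]
tool_rot: [180.0, 0.0, 141.3]
force: [0.4, 0.8, -0.1]
grip_width: 0.0429
```

drive_tool:
  moves: "0 0 -0.02 0 0; 0 0 -0.05 0 0; 0 0 -0.08 0 0; 0 0 -0.1 0 0; -0.02 0.02 -0.1 0 0; -0.05 0.05 -0.1 0 0; -0.07 0.07 -0.1 0 0; -0.07 0.07 -0.1 0 0"

```text
time_s: 18.8
tool_pos: [0.6255, 0.1514, 0.2754]
tool_rot: [180.0, -0.1, 141.2]
force: [0.1, -0.4, -0.6]
grip_width: 0.0436
```

drive_tool:
  moves: "0.02 0.025 0 0 0; 0.045 0.05 0 0 0; 0.07 0.085 0 0 0; 0.09 0.115 0 0 0; 0.1 0.13 0 0 0; 0.1 0.13 0 0 0; 0.1 0.13 0 0 0; 0.1 0.13 0 0 0"

```text
time_s: 19.6
tool_pos: [0.6265, 0.3141, 0.2777]
tool_rot: [-180.0, 0.1, 141.2]
force: [0.5, -0.7, -0.0]
grip_width: 0.0434
```

```bash
python3 st.py; python3 - <<'E'
from h import *
np.set_printoptions(precision=4,suppress=True)
v,u=np.mgrid[0:400,0:640]
for cam in("scene","top"):
    im,d=read_camera(cam);cv2.imwrite(f"pics/{cam}5.png",im[:,:,::-1])
    c=calibration(cam);K=np.array(c["intrinsics"]);T=np.array(c["cam_to_world"])
    p=np.stack([(u-K[0,2])/K[0,0]*d,-(v-K[1,2])/K[1,1]*d,-d],-1)@T[:3,:3].T+T[:3,3];p=p[d>0]
    k=p[(np.hypot(p[:,0]-.5555,p[:,1]+.0055)<.015)&(p[:,2]<.235)&(p[:,2]>.19)];print(cam,"knob top",len(k),np.median(k[:,2]))
    m=(np.hypot(p[:,0]-.535,p[:,1]-.0875)<.085)&(p[:,2]>.163)&(p[:,2]<.175)&(p[:,1]>.033);q=p[m][:,:2].astype(np.float32)
    l=cv2.fitLine(q,cv2.DIST_HUBER,0,.01,.01).ravel();print("lever",len(q),l,np.degrees(np.arctan2(l[1],l[0])))
    g=p[(np.hypot(p[:,0]-.523,p[:,1]-.141)<.03)&(p[:,2]>.207)&(p[:,2]<.22)];print("peg",len(g),g.mean(0) if len(g) else "")
a=cv2.imread("pics/scene5.png");b=cv2.imread("pics/top5.png")
cv2.imwrite("pics/c5.png",np.hstack([cv2.resize(a[150:270,270:390],(400,400)),cv2.resize(b[120:240,240:360],(400,400))]))
E
```

```text
19.6 [0.6265 0.3141 0.2777] [-179.9534    0.0819  141.1975] [ 0.5123 -0.7011 -0.0312] [ 0.0339 -0.163  -0.0104] 0.043395556050436684
scene knob top 81 0.20541182067308084
lever 184 [ 0.2317 -0.9728  0.5347  0.0966] -76.60544
peg 20 [0.523  0.1382 0.2118]
top knob top 106 0.20459551049954106
lever 222 [ 0.2339 -0.9723  0.534   0.0835] -76.47097
peg 27 [0.521  0.1423 0.2118]
```

View pics/c5.png

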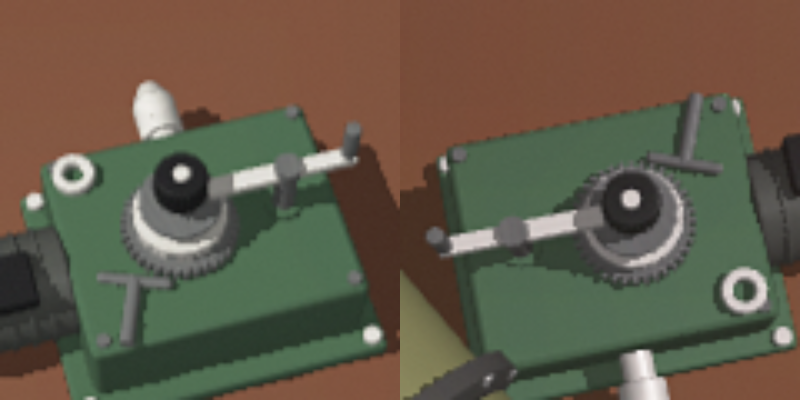

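The keeper arm lies across the flange and points at the spindle in both views. The knob is down, and the bearing and chuck key are where they were. I hand in.

```bash
python3 -c "
from cell import *
print(sign_off())"
```

```text
the job is handed in; nothing more can be done
None
```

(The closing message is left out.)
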